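# Free the wedged grounds container from the coffee machine's drip tray

### The arm

A 7-joint arm with a two-finger parallel gripper is mounted at the origin on the work surface. World frame = base frame: x ahead of the robot, y to its left, z up, the work surface at z = 0. Lengths are in mm, angles in rad, forces in N, time in s.
With the tool pointing down it reaches from about 425 to 950 mm from the base axis. Payload 16.7 kg.
Tool frame: the origin (TCP) lies on the centre line of the jaws, within the pads' length; the fingertips stand 8 mm ahead of it and the grasp point (between the pads) lies 11 mm behind it; z points along the fingers, y is the line along which they close (so a half turn about z gives the same grasp; the last joint's range is limited). The gripper opens to 94 mm and grips with 3 to 60 N. Pads are 16 mm wide; open, the fingers measure 119 mm over their backs; the gripper's body (75 mm by 177 mm) begins 78 mm behind the grasp point.
Start: joints at [1.183, 0.426, 0.074, 1.606, -0.034, 1.111, -0.067], TCP at [159.633, -655.814, 213.467] pointing down, gripper open.
Joint ranges: [-2.85, 2.85], [-0.5, 2.14], [-1.23, 1.37], [0.21, 2.46], [-1.02, 4.16], [0.16, 2.05], [-2.73, 2.73]. Speed limits (rad/s): [1.89, 1.89, 2.39, 2.39, 3.01, 3.01, 3.01].

### API

Orientations are given as a unit quaternion [w, x, y, z].
In Python, from workcell import bot gives the robot as it stands.
- The arm moves only by the tool jog_arm, never from a script. Its argument "increments" is a list of rows, each a list of 3 entries, a list of its own where there are three numbers: the shift along the tool's x, y, z in units of 25 mm (1.0 is 25 mm), then the turn, a rotation vector about the tool's x, y, z in units of 5 degrees (1.0 is 5 degrees), then the finger opening in mm, from 0 to 94. A call has 1 to 12 rows; each row shifts and turns the commanded pose from where the row before left it, along the tool's axes as they then stand; what a row does not reach is not made up. A row lasts 1/8 s, in which the tool goes at most 62.5 mm and 10.7 degrees, less where a joint would pass 70% of its speed; a pose out of reach is approached as far as the arm can. A call is refused whole if a number of a shift passes 1 or a number of a turn 1, either way. A call with a gripper value outside its range is refused whole. The fingers move at their own pace and stop on an object; "grip_force" is the grip in N (left out, the last holds). Time passes only in rows, so rows that do not move let the fingers close. It gives the time, the measured TCP pose, the force, the opening and the grip force at its end, in the units of the state.
- bot.read_state(): the state, without advancing time (a new reading comes with each control period).
- bot.snapshot(name): name is "scene" or "top" or "wrist"; returns a dict with "color" (400x640x3 uint8, red, green, blue), "K" (3x3 intrinsics, pixels), "cam_to_world" (4x4, takes a point from camera to world coordinates); the wrist camera has in their place "mount" (4x4, takes a point from camera to tool coordinates, whose origin is the TCP and whose axes are the flange's). Camera axes: x right, y down, z forward; pixel columns grow to the right and rows downward; lengths in mm; the calibration is good to about 2 mm. A picture is of the moment at which its call begins: read the wrist's pose just before it. There is no depth.
- bot.close_job(): hands the job in; it is judged then, once.
The state is a dict: "time_s": time; "qpos": joint angles; "qd": joint speeds; "tau": joint torques, N m; "tool_pos": TCP position; "tool_rot": TCP orientation; "force": force on the tool from outside, world axes, zero at the start; "torque": the same for the moment, N m; "opening": finger opening in mm; "grip_force": force on a finger pad.
Only numpy, scipy, OpenCV 4.12 (cv2) and the standard library are available. Lean on these libraries where they do the work, as an engineer would, in place of code of your own. Each camera call takes 0.05 s, during which the arm holds its last target. There are 200 camera calls.

### The job

Pull the coffee machine's drip tray out to its stop, then free the beige grounds container wedged in the tray: grip it near the top and rock it sideways (across the tray), left and right by at least five degrees each way, over and over, easing it up a little with each swing until it frees - a straight tug would lift the tray off its runners, and it must stay down on them. Finish while still holding the container in the gripper, still and level, just clear of its seat and straight above it (bottom a couple of centimetres above the tray, so that it drips there), with the tray left out at its stop. Leave everything else on the worktop as it stands.

Things in the scene. Friction and masses are not known exactly. Their poses are not given: they have to be found in the camera images.
- machine: Bean-to-cup coffee machine, fixed, grey with steel front, 250 wide x 330 deep x 350 mm high. Origin: on the worktop under the middle of the column's front face; -x points out of the front (the way the tray is pulled), y sideways, z up. A 12 mm base plate reaches 130 mm in front of the column; brew head (from 205 to 305 mm up) and spout (152 to 206 mm up) overhang it by 50 mm.
- tray (a joint): How far the drip tray is pulled out along the machine's -x axis, in m: 0 = home (start), 0.22 = the stop. Slides with about 3 N of friction, stays where it is left.
- pan (a joint): How far the drip tray pan has been lifted up off its runners, in m: 0 = lying on them. Only the pan's 2 kg weight (about 20 N) holds it down; it drops back when let go. More than 6 mm is a fault.
- handle (a point): Middle of the tray's pull bow: a black level round bar 12 mm thick, 84 mm long, along the machine's y, 45 mm above the worktop, 36 mm (its centre) in front of the tray's front panel (its top 60 mm up), so 30 mm free behind it. Pinch or hook it from straight above. Moves with the tray; axes like the machine's.
- seat (a point): Middle of the floor of the container's seat, a pocket in the tray, 22 mm above the worktop, 247 mm behind the handle bar (machine's +x); axes like the machine's. Pocket 109 (x) by 82 mm (y); its rim, the tray's top, is 36 mm above this point. On both y sides a sprung rubber lip, 16 to 30 mm above it, presses on the container with about 18 N: a straight pull takes some 36 N and lifts the pan.
- container: Grounds container: open-topped beige box 100 (x) x 60 (y) x 118 mm high, walls 4 mm, about 0.25 kg. Origin: centre of its underside; axes like the machine's. Starts on the seat's floor, rides with the tray. Grip across its 60 mm width near the top. Rocks about 10 degrees each way about the x axis through the lips (23 mm up); out of the lips when its bottom is 30 mm above the seat's floor.
- rim (a point): Centre of the container's open mouth, 118 mm above its origin along its z.
- milk_jug: Steel milk jug, 84 mm across, 95 mm high, standing beside the tray; bystander. Origin: centre of its underside.
- espresso_cup: White espresso cup, 62 mm across, 55 mm high, beside the tray; bystander. Origin: centre of its underside.
- spoon: Steel spoon 140 mm long lying on the worktop; bystander. Origin: centre of its underside.
- blue_mug: Blue mug, 80 mm across, 90 mm high; bystander. Origin: centre of its underside.
- sugar_jar: Amber glass jar with wooden lid, 80 mm across, 120 mm high; bystander. Origin: centre of its underside.
- dish_brush: Wooden dish brush 200 mm long lying down; bystander. Origin: centre of its underside.

How it is judged:
By the outcome, as a careful person would: the job done as asked, in the order asked, and still so for the second after the job is handed in, while the arm keeps its last pose, push and grip.
It also fails if it takes over 70 s, if anything falls off the work surface, if the arm or the gripper's body presses on something with over 40 N, if the wrist force passes 120 N, or if a joint passes its speed limit or range.

## Working session

There is one attempt and no reset: what is moved stays moved. The work goes in short steps, Python scripts to look and compute and a tool call to move; the robot and the scene stay as the last step left them, time stands still between calls to the robot, and variables do not carry over. Pictures are saved under pics/ and viewed, at most 10 in all, crops included, and the job is handed in when it is done.

Besides the shell and the picture viewer there is one more tool, called after ">>>" as name(argument=value, ...), one argument or row to a line, values as JSON. jog_arm: Moves the arm, as the interface text tells. Its arguments: {"type":"object","properties":{"increments":{"type":"array","items":{"type":"array"}},"grip_force":{"type":"number"}},"required":["increments"]}

```bash
mkdir -p pics; ls
python3 - <<'E'
from workcell import bot
import cv2
s=bot.read_state();print({k:(v if not hasattr(v,'tolist') else v.tolist()) for k,v in s.items()})
for n in("scene","top"):
    d=bot.snapshot(n);cv2.imwrite(f"pics/{n}0.png",d["color"][:,:,::-1]);print(n,d["K"],d["cam_to_world"])
E
```

```text
pics
{'time_s': 0.0, 'qpos': [1.1824786781932526, 0.4267647482097305, 0.07386284243425735, 1.606607512904731, -0.034110440765838315, 1.1108284868692038, -0.06708805628604599], 'qd': [0.0010601252915834625, 0.00033796325751324276, -0.0005213229417886411, 0.001882914981916335, -0.000899560356160732, -2.6137745086398636e-05, -0.0009760745892730602], 'tau': [0.0028601786470972, -93.5800552368164, 3.668479844927788, -45.41802763938904, -0.048811332089826465, 0.020318480674177408, 4.8561757921561366e-05], 'tool_pos': [159.5339398926369, -655.4201192820707, 212.75391532728833], 'tool_rot': [-0.0006617099006429195, 0.9928811078951568, 0.11910772941265767, -0.00012852647468887356], 'force': [0.27676381470671596, 0.3669750482264171, -0.01691171262446632], 'torque': [-0.05850985071132059, -0.05618684055038838, 0.024692126118737147], 'grip_force': 0.0, 'opening': 93.90527120223399}
scene [[367.07565014   0.         322.08660121]
 [  0.         367.07565014 198.64013276]
 [  0.           0.           1.        ]] [[-7.22469207e-01  4.61485128e-01 -5.14849222e-01  1.13248459e+03]
 [ 6.91144600e-01  4.61679881e-01 -5.56031320e-01  6.48643166e+02]
 [-1.89046569e-02 -7.57550767e-01 -6.52502452e-01  7.97963307e+02]
 [ 0.00000000e+00  0.00000000e+00  0.00000000e+00  1.00000000e+00]]
top [[371.98115547   0.         315.55292149]
 [  0.         371.98115547 203.49347849]
 [  0.           0.           1.        ]] [[-1.57666913e-02 -9.95297770e-01  9.55707067e-02  5.04262743e+02]
 [-9.99794335e-01  1.69125697e-02  1.11916541e-02  6.46613414e+01]
 [-1.27553746e-02 -9.53745957e-02 -9.95359727e-01  1.42421932e+03]
 [ 0.00000000e+00  0.00000000e+00  0.00000000e+00  1.00000000e+00]]
```

View pics/top0.png

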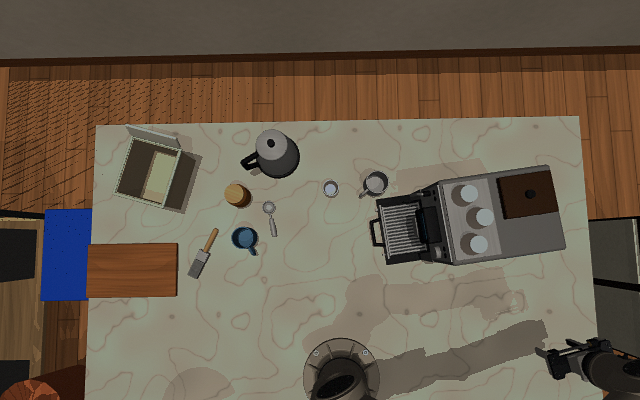

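View pics/scene0.png

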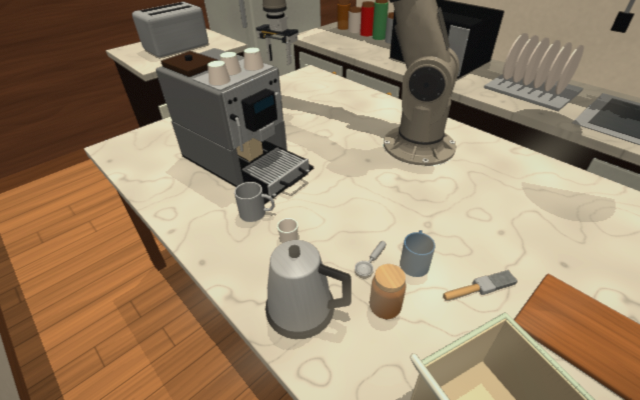

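The top view shows the machine's front facing left (world +y). The pull bow is near (373,233), the tray spans (378..430, 196..264), the jug is at (375,183) and the cup at (331,189). I'll zoom in to measure.

Run:
```python
import cv2
a=cv2.imread("pics/top0.png")[165:275,362:462];b=cv2.imread("pics/scene0.png")[130:230,225:325]
a=cv2.resize(a,None,fx=4,fy=5,interpolation=cv2.INTER_CUBIC);b=cv2.resize(b,(400,550),interpolation=cv2.INTER_CUBIC)
cv2.imwrite("pics/crop0.png",cv2.hconcat([a,b]))
```

```text
(no output)
```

View pics/crop0.png

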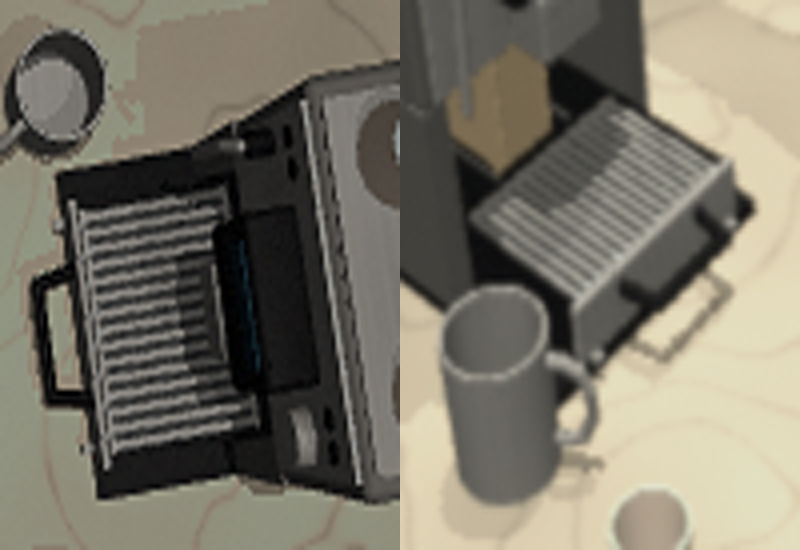

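The crop shows the bow (dark) running from about (38,282) to (52,400) in crop pixels. The tray's panel edge runs parallel to it, from (72,203) to (108,467).

```bash
cat > h.py <<'E'
import numpy as np
from scipy.spatial.transform import Rotation as R
def ray(uv,K,T,z):
    d=T[:3,:3]@np.linalg.solve(K,[uv[0],uv[1],1.]);o=T[:3,3]
    return o+d*(z-o[2])/d[2]
def toolR(s):
    q=s["tool_rot"];return R.from_quat([q[1],q[2],q[3],q[0]])
E
python3 - <<'E'
from h import *; from workcell import bot; import cv2
d=bot.snapshot("top");K,T=d["K"],d["cam_to_world"];g=cv2.cvtColor(d["color"],cv2.COLOR_RGB2GRAY).astype(float)
print(g[218:250,366:386].astype(int))
# bar: darkness-weighted centroid per row
P=[]
for v in range(223,243):
    c=np.arange(368,377.);w=np.clip(95-g[v,368:377],0,None)
    # restrict to first run
    k=np.argmax(w>20);w[:max(0,k-1)]=0;w[k+3:]=0
    P.append(ray(((c*w).sum()/w.sum(),v),K,T,45))
P=np.array(P);f=np.polyfit(P[:,0],P[:,1],1);print("bar",P[[0,-1]],"slope",f,np.abs(np.polyval(f,P[:,0])-P[:,1]).max())
for a,b,z in(((72,203),(108,467),60),((58,172),(98,497),12)):
    p=[ray((362+(x+.5)/4-.5,165+(y+.5)/5-.5),K,T,z) for x,y in(a,b)];dd=p[0]-p[1];print(z,p,np.linalg.norm(dd),np.degrees(np.arctan2(dd[1],dd[0])))
E
```

```text
[[146 133 132 135 134 134 135 137 140 153  74  69  10   4   8 103 126  83
  142 140]
 [132 133 134 136 137 140 157  76  77  10   0   6  24  27  11  72 135  79
  140  75]
 [147 134 137 138  74  78   7   0   6  23  29  13   7   6  13  45 138  50
  140  98]
 [146 135 136 103  14   3  23  28  11   7   1  26  40  27  34  26 135  88
  139 140]
 [146 134 138  64   9  30   7   5  45  45  99 155 145  48  35  25 126 123
  110 111]
 [147 134 140  64   9  31   3  68 150 152 151 150 138  44  34  28 116 118
   73 110]
 [146 133 138  88  14  19   0  66 149 147 144 144 134 104  28  33 102 125
   85 140]
 [147 134 138  86  32  14   6  73 148 145 144 144 133 141  28  32  70 135
   66 138]
 [146 133 138  85  45  12  13  73 149 145 144 145 133 139  27  33  46 138
   55 137]
 [145 133 137  84  41   9  23  35 150 146 144 144 132 137  37  33  26 135
   90 137]
 [146 148 137  81  34   6  32   4 152 146 144 144 145 137  44  33  29  86
  123 109]
 [145 145 131 131  63   9  29   4 152 147 144 143 144 137  69  31  30 115
  119  72]
 [143 144 124 134  87  14  20   1 109 147 144 142 145 134 102  29  30 104
  121 
[... 1370 characters left out ...]
 144 144 143 144 144 141 142 148 151 152 151 151 152 152 154 144  48
   33  31]
 [143 144 144 144 144 143 140 137 143 145 145 145 145 143 146 146 136 106
   30  32]
 [144 144 144 144 145 143 141 136 141 143 143 143 144 145 144 145 135 141
   29  32]]
bar [[ 560.77031887 -120.77676525   45.        ]
 [ 490.65717948 -132.62050885   45.        ]] slope [ 1.35258741e-01 -1.97644477e+02] 1.477478380351286
60 [array([ 624.95020086, -155.33849295,   60.        ]), array([ 432.30931236, -181.70532388,   60.        ])] 194.4369350080545 7.793668117280976
12 [array([ 653.1361257 , -150.53507526,   12.        ]), array([ 407.65775293, -180.2631511 ,   12.        ])] 247.27189486931834 6.905044326853503
```

>>> jog_arm(
  increments=[
    [[0,-0.75,-1],[0,0,1],94],
    [[0,-0.75,-1],[0,0,0.2],94],
    [[0,-0.75,-1],[0,0,0],94],
    [[0,-0.75,-1],[0,0,0],94],
    [[0.9,-0.75,-1],[0,0,0],94],
    [[1,-0.75,-1],[0,0,0],94],
    [[1,-0.75,-1],[0,0,0],94],
    [[1,-0.75,-0.8],[0,0,0],70],
    [[1,-0.75,-0.8],[0,0,0],60],
    [[1,-0.75,-0.8],[0,0,0],50],
    [[1,-0.75,-0.4],[0,0,0],40],
    [[1,-0.75,0],[0,0,0],40],
  ],
)

```text
time_s: 1.65
tool_pos: [323.8, -406.2, 459.2]
tool_rot: [0.0, 0.998, 0.067, 0.0]
force: [0.1, -1.0, 0.5]
opening: 47.4
grip_force: 0.0
```

```bash
cat >> h.py <<'E'
def show(bot,target=None):
    s=bot.read_state();r=toolR(s);x=r.as_matrix()
    print("t",round(s["time_s"],2),"pos",np.round(s["tool_pos"],1),"yaw",round(np.degrees(np.arctan2(x[1,0],x[0,0])),2),"zax",np.round(x[:,2],3),"F",np.round(s["force"],1),"open",round(s["opening"],1),round(s["grip_force"],1))
    print("q",np.round(s["qpos"],2))
    if target is not None: print("to target, tool units",np.round(x.T@(np.array(target)-s["tool_pos"])/25,2))
    return s
E
python3 -c "
from h import *;from workcell import bot
show(bot,[523.4,-126.8,250])"
```

```text
t 1.65 pos [ 323.8 -406.2  459.2] yaw 7.68 zax [ 0.001 -0.001 -1.   ] F [ 0.1 -1.   0.5] open 47.4 0.0
q [ 0.86  0.04 -0.09  1.57  0.    1.53 -0.67]
to target, tool units [  9.4  -10.02   8.37]
```

>>> jog_arm(
  increments=[
    [[0.9,-1,0],[0,0,0],30],
    [[0.9,-1,0],[0,0,0],30],
    [[0.9,-1,0],[0,0,0],30],
    [[0.9,-1,0],[0,0,0],30],
    [[0.9,-1,0],[0,0,0],30],
    [[0.9,-1,0.2],[0,0,0],30],
    [[0.9,-1,1],[0,0,0],30],
    [[0.9,-1,1],[0,0,0],30],
    [[0.9,-1,1],[0,0,0],30],
    [[0.9,-1,1],[0,0,0],30],
    [[0.3,0,1],[0,0,0],30],
    [[0,0,1],[0,0,0],30],
  ],
)

```text
time_s: 3.15
tool_pos: [520.3, -127.5, 302.4]
tool_rot: [-0.0, 0.998, 0.068, -0.0]
force: [0.4, -0.6, -0.2]
opening: 30.0
grip_force: 0.0
```

Run:
```python
from h import *;from workcell import bot;import cv2
s=show(bot,[523.4,-126.8,250])
d=bot.snapshot("wrist");cv2.imwrite("pics/w1.png",d["color"][:,:,::-1]);print(d["K"],d["mount"])
```

```text
t 3.15 pos [ 520.3 -127.5  302.4] yaw 7.74 zax [-0.  0. -1.] F [ 0.4 -0.6 -0.2] open 30.0 0.0
q [ 0.49  0.15 -0.42  1.78  0.07  1.22 -1.38]
to target, tool units [ 0.13 -0.01  2.09]
[[328.25941562   0.         318.8487272 ]
 [  0.         328.25941562 199.51698091]
 [  0.           0.           1.        ]] [[ 1.31820655e-04 -9.70306138e-01 -2.41880095e-01  6.92082669e+01]
 [ 9.99999681e-01 -6.27685361e-05  7.96780358e-04  1.70785934e-01]
 [-7.88303331e-04 -2.41880123e-01  9.70305820e-01 -1.71879398e+02]
 [ 0.00000000e+00  0.00000000e+00  0.00000000e+00  1.00000000e+00]]
```

View pics/w1.png

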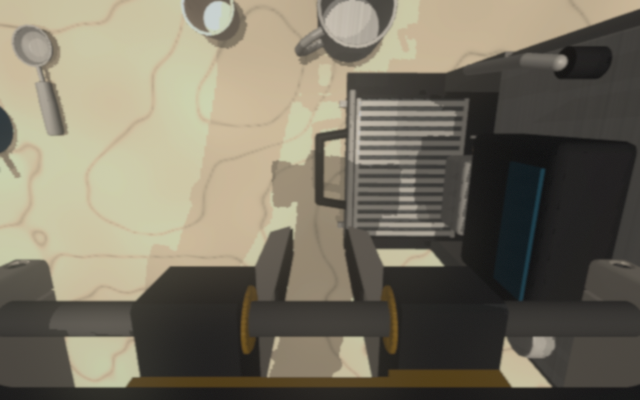

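The wrist view shows the bow at about u 315–323, v 131–208, parallel to the tool x axis. I'll measure it on the z = 45 plane.

```bash
cat >> h.py <<'E'
def bar(bot):
    import cv2
    s=bot.read_state();d=bot.snapshot("wrist");g=cv2.cvtColor(d["color"],cv2.COLOR_RGB2GRAY).astype(float)
    T=np.eye(4);T[:3,:3]=toolR(s).as_matrix();T[:3,3]=s["tool_pos"];return s,g,d["K"],T@d["mount"]
E
python3 - <<'E'
from h import *;from workcell import bot
s,g,K,T=bar(bot)
print(g[150,308:360].astype(int)); print(g[125:216,335].astype(int))
P=[]
for v in range(145,196,5):
    r=g[v,308:330];t=75;i=np.where(r<t)[0];i=i[i<i[0]+14]
    P.append(ray((308+i.mean(),v),K,T,45))
P=np.array(P);f=np.polyfit(P[:,0],P[:,1],1);print(P[[0,-1]],np.degrees(np.arctan(f[0])),f)
for v in(131,208):print(ray((319,v),K,T,45))
E
```

```text
[198 191 171 150 135 124 109  88  70  64  65  67  66  64  66  90 131 167
 188 196 198 198 198 198 198 198 197 197 197 197 196 195 189 184 183 180
 169 138 102  86  98 123 143 156 158 145 121 123 156 180 189 190]
[188 191 177 133  85  66  65  68  69  66  64  68  99 147 183 196 198 198
 198 198 198 197 198 197 197 197 197 195 184 161 144 141 142 141 142 141
 141 141 141 141 140 141 141 141 140 139 137 133 130 129 132 134 137 139
 140 140 139 135 127 122 122 122 122 122 122 128 135 140 141 140 140 133
 112  79  56  52  53  53  53  54  62  92 124 137 140 139 139 139 138 136
 135]
[[ 552.76784349 -123.93090676   45.        ]
 [ 487.26336714 -132.17522124   45.        ]] 7.6355984824219485 [ 1.34060912e-01 -1.97561849e+02]
[ 570.13869087 -120.92471803   45.        ]
[ 469.42163934 -134.59727411   45.        ]
```

>>> jog_arm(
  increments=[
    [[0.07,0,1],[0,0,0],30],
    [[0,0,1],[0,0,0],30],
    [[0,0,1],[0,0,0],30],
    [[0,0,1],[0,0,0],30],
    [[0,0,1],[0,0,0],30],
    [[0,0,1],[0,0,0],30],
    [[0,0,1],[0,0,0],30],
    [[0,0,1],[0,0,0],30],
    [[0,0,0.8],[0,0,0],30],
    [[0,0,0.6],[0,0,0],30],
    [[0,0,0.5],[0,0,0],30],
    [[0,0,0],[0,0,0],30],
  ],
)

```text
time_s: 4.75
tool_pos: [521.6, -127.7, 55.6]
tool_rot: [-0.0, 0.998, 0.067, -0.0]
force: [0.6, 0.5, 0.5]
opening: 30.4
grip_force: 0.0
```

```bash
python3 -c "
from h import *;from workcell import bot
show(bot,[522,-127.6,34])"
```

```text
t 4.75 pos [ 521.6 -127.7   55.6] yaw 7.68 zax [-0.001  0.    -1.   ] F [0.6 0.5 0.5] open 30.4 0.0
q [ 0.43  0.43 -0.37  2.03  0.23  0.73 -1.53]
to target, tool units [ 0.02 -0.    0.86]
```

>>> jog_arm(
  increments=[
    [[0,0,0.5],[0,0,0],30],
    [[0,0,0.36],[0,0,0],30],
    [[0,0,0],[0,0,0],5],
    [[0,0,0],[0,0,0],5],
    [[0,0,0],[0,0,0],5],
    [[0,0,0],[0,0,0],5],
  ],
  grip_force=15,
)

```text
time_s: 5.5
tool_pos: [521.9, -127.3, 34.6]
tool_rot: [-0.0, 0.998, 0.067, 0.0]
force: [0.6, 4.4, -0.1]
opening: 11.3
grip_force: 15.0
```

>>> jog_arm(
  increments=[
    [[0,-0.2,0],[0,0,0],5],
    [[0,-0.5,0],[0,0,0],5],
    [[0,-0.8,0],[0,0,0],5],
    [[0,-0.8,0],[0,0,0],5],
    [[0,-0.8,0],[0,0,0],5],
    [[0,-0.8,0],[0,0,0],5],
    [[0,-0.8,0],[0,0,0],5],
    [[0,-0.8,0],[0,0,0],5],
    [[0,-0.8,0],[0,0,0],5],
    [[0,-0.8,0],[0,0,0],5],
    [[0,-0.8,0],[0,0,0],5],
    [[0,-0.4,0],[0,0,0],5],
  ],
)

```text
time_s: 7.0
tool_pos: [494.4, 78.8, 34.7]
tool_rot: [-0.0, 0.998, 0.067, 0.001]
force: [5.2, -3.0, -3.7]
opening: 11.6
grip_force: 15.0
```

```bash
python3 -c "
from h import *;from workcell import bot
show(bot,[521.9-220*.134,-127.3+220*.991,34.6])"
```

```text
t 7.0 pos [494.4  78.8  34.7] yaw 7.73 zax [ 0.001  0.    -1.   ] F [ 5.2 -3.  -3.7] open 11.6 15.0
q [ 0.05  0.42 -0.4   2.12  0.27  0.65 -1.97]
to target, tool units [-0.01 -0.48  0.  ]
```

>>> jog_arm(
  increments=[
    [[0,-0.3,0],[0,0,0],5],
    [[0,-0.2,0],[0,0,0],5],
    [[0,-0.1,0],[0,0,0],5],
    [[0,0,0],[0,0,0],5],
    [[0,0,0],[0,0,0],5],
  ],
)

```text
time_s: 7.62
tool_pos: [492.7, 91.0, 34.6]
tool_rot: [0.001, 0.998, 0.066, 0.0]
force: [7.4, -9.1, -3.2]
opening: 11.6
grip_force: 15.0
```

```bash
python3 -c "
from h import *;from workcell import bot
show(bot,[521.9-220*.134,-127.3+220*.991,34.6])"
```

```text
t 7.62 pos [492.7  91.   34.6] yaw 7.59 zax [ 0.001 -0.001 -1.   ] F [ 7.4 -9.1 -3.2] open 11.6 15.0
q [ 0.03  0.42 -0.4   2.11  0.27  0.65 -2.  ]
to target, tool units [-0.01  0.01  0.  ]
```

>>> jog_arm(
  increments=[
    [[0,0,0],[0,0,0],30],
    [[0,0,0],[0,0,0],30],
    [[0,0,-0.3],[0,0,0],30],
    [[0,0,-1],[0,0,0],30],
    [[0,0,-1],[0,0,0],40],
    [[0,0,-1],[0,0,0],60],
    [[0,0,-1],[0,0,-1],94],
    [[0,0,-1],[0,0,-1],94],
    [[0,0,-1],[0,0,-1],94],
    [[0,0,-1],[0,0,-1],94],
    [[0,0,-1],[0,0,-1],94],
    [[0,0,-1],[0,0,-1],94],
  ],
  grip_force=35,
)

```text
time_s: 9.12
tool_pos: [491.7, 92.9, 268.4]
tool_rot: [0.0, 0.946, 0.324, 0.0]
force: [-0.7, -1.3, 0.5]
opening: 94.1
grip_force: 0.0
```

>>> jog_arm(
  increments=[
    [[0,0,0],[0,0,-1],94],
    [[0,0,0],[0,0,-1],94],
    [[0,0,0],[0,0,-1],94],
    [[0,0,0],[0,0,-1],94],
    [[0,0,0],[0,0,-1],94],
    [[0,0,0],[0,0,-1],94],
    [[0,0,0],[0,0,-1],94],
    [[0,0,0],[0,0,-1],94],
    [[0,0,0],[0,0,-1],94],
    [[0,0,0],[0,0,-1],94],
    [[0,0,0],[0,0,-1],94],
    [[0,0,0],[0,0,-1],94],
  ],
)

```text
time_s: 10.62
tool_pos: [491.7, 92.9, 267.5]
tool_rot: [0.0, 0.657, 0.754, 0.0]
force: [0.3, -0.2, 0.5]
opening: 94.2
grip_force: 0.0
```

Run:
```python
from h import *;from workcell import bot;import cv2
s=show(bot,[525.4,-153.8,240])
cv2.imwrite("pics/w2.png",bot.snapshot("wrist")["color"][:,:,::-1])
d=bot.snapshot("top");cv2.imwrite("pics/top2.png",cv2.resize(d["color"][150:290,290:450,::-1],None,fx=4,fy=4))
```

```text
t 10.62 pos [491.7  92.9 267.5] yaw 97.87 zax [ 0.  0. -1.] F [ 0.3 -0.2  0.5] open 94.2 0.0
q [ 0.28  0.14 -0.64  1.89  0.09  1.14 -0.26]
to target, tool units [-9.96 -0.02  1.1 ]
```

View pics/top2.png

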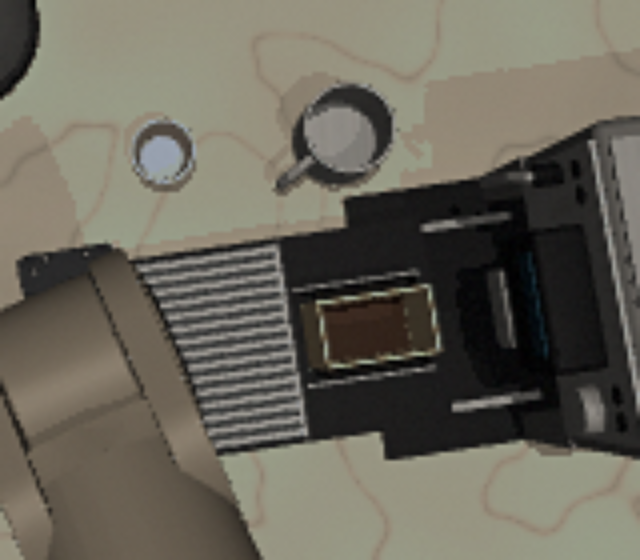

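The tray is fully out. The container rim shows in the crop with corners near (319,308), (432,285), (440,350) and (327,368). I'll check its centre and yaw.

Run:
```python
from h import *;from workcell import bot;import cv2
d=bot.snapshot("top");c=[(319,308),(432,285),(440,350),(327,368)]
p=np.array([ray((290+(x+.5)/4-.5,150+(y+.5)/4-.5),d["K"],d["cam_to_world"],140) for x,y in c])
print(p,p.mean(0)); e=p[1]+p[2]-p[0]-p[3];print(np.linalg.norm(e)/2,np.degrees(np.arctan2(e[1],e[0])))
show(bot,[*p.mean(0)[:2],240])
```

```text
[[ 544.4575337  -104.85977152  140.        ]
 [ 562.65010349 -202.53387547  140.        ]
 [ 506.83980535 -207.32393198  140.        ]
 [ 493.01189868 -110.18612852  140.        ]] [ 526.73983531 -156.22592687  140.        ]
98.71295531057415 -80.6659748337304
t 10.78 pos [491.8  92.8 267.4] yaw 97.61 zax [ 0.  0. -1.] F [-0.   0.4  1. ] open 93.6 0.0
q [ 0.28  0.14 -0.64  1.89  0.09  1.14 -0.27]
to target, tool units [-10.06   0.06   1.09]
```

>>> jog_arm(
  increments=[
    [[-1,0,0],[0,0,0],94],
    [[-1,0,0],[0,0,0],94],
    [[-1,0,0],[0,0,0],94],
    [[-1,0,0],[0,0,0],94],
    [[-1,0,0],[0,0,0],94],
    [[-1,0,0],[0,0,0],94],
    [[-1,0,0],[0,0,0],94],
    [[-1,0,0],[0,0,0],94],
    [[-1,0,0],[0,0,0],94],
    [[-1,0,0],[0,0,0],94],
    [[0,0,0],[0,0,0],94],
    [[0,0,0],[0,0,0],94],
  ],
)

```text
time_s: 12.28
tool_pos: [525.4, -154.3, 267.1]
tool_rot: [-0.0, 0.658, 0.753, 0.0]
force: [-0.5, -0.7, 0.4]
opening: 94.1
grip_force: 0.0
```

Run:
```python
from h import *;from workcell import bot;import cv2
s=show(bot,[525.9,-154.8,117])
d=bot.snapshot("wrist");cv2.imwrite("pics/w3.png",d["color"][:,:,::-1])
```

```text
t 12.28 pos [ 525.4 -154.3  267.1] yaw 97.64 zax [-0.  0. -1.] F [-0.5 -0.7  0.4] open 94.1 0.0
q [ 0.57  0.2  -0.46  1.81  0.1   1.16  0.21]
to target, tool units [-0.02  0.02  6.  ]
```

View pics/w3.png

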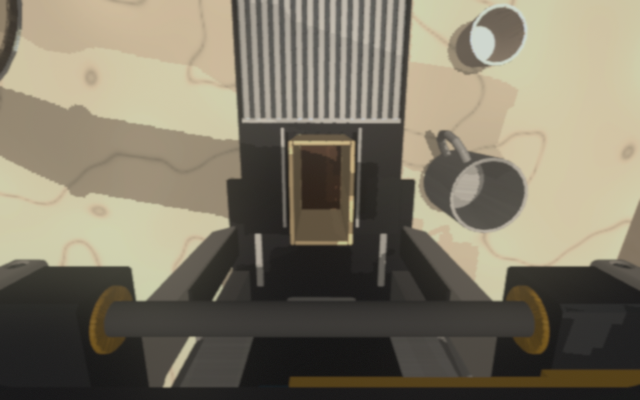

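The rim is centred at about u = 321.5 (289–354), v 137–244, so it sits between the fingers to within about 2 mm. Descending to grip.

>>> jog_arm(
  increments=[
    [[0,0.05,0.8],[0,0,0],94],
    [[0,0,0.8],[0,0,0],94],
    [[0,0,0.8],[0,0,0],94],
    [[0,0,0.8],[0,0,0],94],
    [[0,0,0.8],[0,0,0],94],
    [[0,0,0.8],[0,0,0],94],
    [[0,0,0.7],[0,0,0],94],
    [[0,0,0.5],[0,0,0],94],
    [[0,0,0],[0,0,0],80],
    [[0,0,0],[0,0,0],70],
    [[0,0,0],[0,0,0],64],
    [[0,0,0],[0,0,0],62],
  ],
)

```text
time_s: 13.82
tool_pos: [526.9, -155.0, 117.4]
tool_rot: [0.0, 0.658, 0.753, 0.0]
force: [0.3, 0.2, -0.1]
opening: 62.0
grip_force: 0.0
```

>>> jog_arm(
  increments=[
    [[0,0,0],[0,0,0],55],
    [[0,0,0],[0,0,0],55],
    [[0,0,0],[0,0,0],55],
    [[0,0,0],[0,0,0],55],
  ],
)

```text
time_s: 14.32
tool_pos: [527.3, -154.9, 117.4]
tool_rot: [0.001, 0.658, 0.753, 0.0]
force: [4.7, -0.3, 5.2]
opening: 60.0
grip_force: 35.0
```

Run:
```python
from h import *;from workcell import bot
s=show(bot,[525.4,-154.3,117])
```

```text
t 14.32 pos [ 527.3 -154.9  117.4] yaw 97.68 zax [ 0.001 -0.    -1.   ] F [ 4.7 -0.3  5.2] open 60.0 35.0
q [ 0.53  0.37 -0.43  1.96  0.2   0.86  0.12]
to target, tool units [ 0.03 -0.07  0.02]
```

>>> jog_arm(
  increments=[
    [[0,0.25,0.01],[1,0,0],55],
    [[0,0.15,0.01],[0.6,0,0],55],
    [[0,0,0],[0,0,0],55],
  ],
)

```text
time_s: 14.7
tool_pos: [536.9, -154.1, 118.4]
tool_rot: [-0.046, 0.657, 0.751, -0.054]
force: [-10.5, -0.9, 45.3]
opening: 60.1
grip_force: 35.1
```

```bash
cat >> h.py <<'E'
def st(bot):
    s=show(bot);m=toolR(s).as_matrix();z=m[:,2];a=np.radians(97.65);y=np.array([np.cos(a-np.pi/2),np.sin(a-np.pi/2),0])
    b=s["tool_pos"]+ (117.4-22)*z
    print("tilt",round(np.degrees(np.arctan2(-(z@y),-z[2])),2),"bottom centre",np.round(b,1),"pivotdist",np.round(np.array(s["tool_pos"])+z*72.4,1),"torque",np.round(s["torque"],2))
E
python3 -c "
from h import *;from workcell import bot
st(bot)"
```

```text
t 14.7 pos [ 536.9 -154.1  118.4] yaw 97.68 zax [-0.139 -0.02  -0.99 ] F [-10.5  -0.9  45.3] open 60.1 35.1
q [ 0.46  0.45 -0.41  1.84  0.24  1.04  0.07]
tilt 8.1 bottom centre [ 523.6 -156.    23.9] pivotdist [ 526.8 -155.6   46.7] torque [-0.4   3.66 -0.04]
```

>>> jog_arm(
  increments=[
    [[0,-0.25,-0.05],[-1,0,0],55],
    [[0,-0.25,-0.03],[-1,0,0],55],
    [[0,-0.25,-0.03],[-1,0,0],55],
    [[0,-0.05,0],[-0.2,0,0],55],
  ],
)

```text
time_s: 15.2
tool_pos: [516.1, -156.4, 119.9]
tool_rot: [0.046, 0.657, 0.751, 0.053]
force: [6.3, 0.4, -2.2]
opening: 59.8
grip_force: 35.0
```

```bash
python3 -c "
from h import *;from workcell import bot
st(bot)"
```

```text
t 15.2 pos [ 516.1 -156.4  119.9] yaw 97.63 zax [ 0.139  0.018 -0.99 ] F [ 6.3  0.4 -2.2] open 59.8 35.0
q [ 0.61  0.29 -0.47  2.07  0.14  0.68  0.2 ]
tilt -8.07 bottom centre [ 529.4 -154.7   25.5] pivotdist [ 526.2 -155.1   48.2] torque [-0.02 -0.06  0.05]
```

>>> jog_arm(
  increments=[
    [[0,0.26,-0.02],[1,0,0],55],
    [[0,0.26,-0.02],[1,0,0],55],
    [[0,0.26,-0.02],[1,0,0],55],
    [[0,0.05,0],[0.2,0,0],55],
    [[0,-0.26,-0.02],[-1,0,0],55],
    [[0,-0.26,-0.02],[-1,0,0],55],
    [[0,-0.26,-0.02],[-1,0,0],55],
    [[0,-0.05,0],[-0.2,0,0],55],
  ],
)

```text
time_s: 16.2
tool_pos: [515.7, -156.3, 124.4]
tool_rot: [0.046, 0.657, 0.751, 0.053]
force: [5.2, 0.8, -2.6]
opening: 60.1
grip_force: 35.0
```

```bash
python3 -c "
from h import *;from workcell import bot;import cv2
st(bot)
d=bot.snapshot('wrist')['color'][60:300,160:480,::-1];e=bot.snapshot('scene')['color'][110:230,200:360,::-1]
cv2.imwrite('pics/m1.png',cv2.hconcat([cv2.resize(d,(400,300)),cv2.resize(e,(400,300),interpolation=cv2.INTER_CUBIC)]))"
```

```text
t 16.2 pos [ 515.7 -156.3  124.4] yaw 97.63 zax [ 0.139  0.018 -0.99 ] F [ 5.2  0.8 -2.6] open 60.1 35.0
q [ 0.62  0.28 -0.47  2.07  0.13  0.69  0.2 ]
tilt -8.04 bottom centre [ 528.9 -154.6   30. ] pivotdist [ 525.7 -155.    52.8] torque [ 0.22 -0.01  0.1 ]
```

View pics/m1.png

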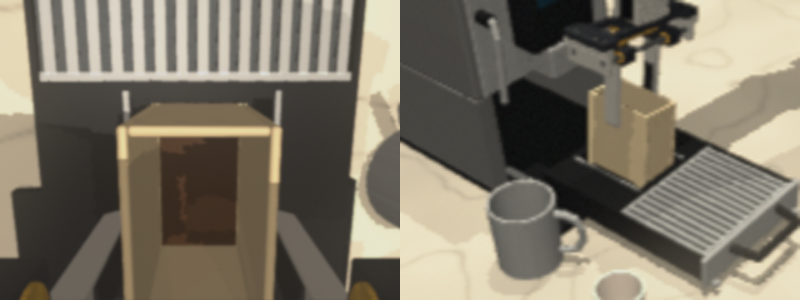

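The container is held near its rim and is tilting and rising with the gripper. The tray is flat and forces are small, so I'll keep rocking.

>>> jog_arm(
  increments=[
    [[0,0.28,-0.02],[1,0,0],55],
    [[0,0.28,-0.02],[1,0,0],55],
    [[0,0.28,-0.02],[1,0,0],55],
    [[0,0.06,0],[0.2,0,0],55],
    [[0,-0.28,-0.02],[-1,0,0],55],
    [[0,-0.28,-0.02],[-1,0,0],55],
    [[0,-0.28,-0.02],[-1,0,0],55],
    [[0,-0.06,0],[-0.2,0,0],55],
    [[0,0.28,-0.02],[1,0,0],55],
    [[0,0.28,-0.02],[1,0,0],55],
    [[0,0.28,-0.02],[1,0,0],55],
    [[0,0.06,0],[0.2,0,0],55],
  ],
)

```text
time_s: 17.8
tool_pos: [540.2, -153.0, 131.6]
tool_rot: [-0.047, 0.656, 0.751, -0.053]
force: [-4.3, -1.0, 10.3]
opening: 60.1
grip_force: 35.0
```

```bash
python3 -c "
from h import *;from workcell import bot
st(bot)"
```

```text
t 17.8 pos [ 540.2 -153.   131.6] yaw 97.72 zax [-0.14  -0.019 -0.99 ] F [-4.3 -1.  10.3] open 60.1 35.0
q [ 0.47  0.44 -0.43  1.82  0.24  1.07  0.07]
tilt 8.13 bottom centre [ 526.9 -154.9   37.2] pivotdist [ 530.1 -154.4   59.9] torque [-0.2   0.35 -0.01]
```

>>> jog_arm(
  increments=[
    [[0,-0.31,-0.02],[-1,0,0],55],
    [[0,-0.31,-0.02],[-1,0,0],55],
    [[0,-0.31,-0.02],[-1,0,0],55],
    [[0,-0.06,0],[-0.2,0,0],55],
    [[0,0.31,-0.02],[1,0,0],55],
    [[0,0.31,-0.02],[1,0,0],55],
    [[0,0.31,-0.02],[1,0,0],55],
    [[0,0.06,0],[0.2,0,0],55],
    [[0,-0.31,-0.02],[-1,0,0],55],
    [[0,-0.31,-0.02],[-1,0,0],55],
    [[0,-0.31,-0.02],[-1,0,0],55],
    [[0,-0.06,0],[-0.2,0,0],55],
  ],
)

```text
time_s: 19.3
tool_pos: [514.4, -156.6, 139.7]
tool_rot: [0.047, 0.657, 0.751, 0.053]
force: [4.9, 2.2, -0.1]
opening: 59.9
grip_force: 35.0
```

```bash
python3 -c "
from h import *;from workcell import bot
st(bot)"
```

```text
t 19.3 pos [ 514.4 -156.6  139.7] yaw 97.63 zax [ 0.141  0.018 -0.99 ] F [ 4.9  2.2 -0.1] open 59.9 35.0
q [ 0.64  0.26 -0.49  2.06  0.12  0.72  0.22]
tilt -8.16 bottom centre [ 527.8 -154.9   45.2] pivotdist [ 524.6 -155.3   68. ] torque [ 0.59 -0.56  0.13]
```

>>> jog_arm(
  increments=[
    [[0,0.33,-0.02],[1,0,0],55],
    [[0,0.33,-0.02],[1,0,0],55],
    [[0,0.33,-0.02],[1,0,0],55],
    [[0,0.07,0],[0.2,0,0],55],
    [[0,-0.33,-0.02],[-1,0,0],55],
    [[0,-0.33,-0.02],[-1,0,0],55],
    [[0,-0.33,-0.02],[-1,0,0],55],
    [[0,-0.07,0],[-0.2,0,0],55],
    [[0,0.34,-0.02],[1,0,0],55],
    [[0,0.34,-0.02],[1,0,0],55],
    [[0,0.34,-0.02],[1,0,0],55],
    [[0,0.07,0],[0.2,0,0],55],
  ],
)

```text
time_s: 20.8
tool_pos: [541.8, -153.0, 147.6]
tool_rot: [-0.047, 0.656, 0.751, -0.054]
force: [-8.5, -1.9, 27.6]
opening: 59.8
grip_force: 35.0
```

```bash
python3 -c "
from h import *;from workcell import bot
st(bot)"
```

```text
t 20.8 pos [ 541.8 -153.   147.6] yaw 97.71 zax [-0.142 -0.02  -0.99 ] F [-8.5 -1.9 27.6] open 59.8 35.0
q [ 0.49  0.43 -0.45  1.8   0.24  1.11  0.07]
tilt 8.24 bottom centre [ 528.3 -154.8   53.2] pivotdist [ 531.5 -154.4   75.9] torque [-0.56  3.08  0.02]
```

>>> jog_arm(
  increments=[
    [[0,-0.36,-0.03],[-1,0,0],55],
    [[0,-0.36,-0.03],[-1,0,0],55],
    [[0,-0.36,-0.03],[-1,0,0],55],
    [[0,-0.07,0],[-0.2,0,0],55],
    [[0,0.36,-0.03],[1,0,0],55],
    [[0,0.36,-0.03],[1,0,0],55],
    [[0,0.36,-0.03],[1,0,0],55],
    [[0,0.07,0],[0.2,0,0],55],
    [[0,-0.37,-0.03],[-1,0,0],55],
    [[0,-0.22,-0.02],[-0.6,0,0],55],
    [[0,0,0],[0,0,0],55],
  ],
)

```text
time_s: 22.18
tool_pos: [526.0, -155.5, 156.8]
tool_rot: [0.0, 0.659, 0.752, -0.0]
force: [0.7, 0.2, -2.1]
opening: 59.8
grip_force: 34.9
```

```bash
python3 -c "
from h import *;from workcell import bot
st(bot)
show(bot,[525.9,-154.5,174])"
```

```text
t 22.18 pos [ 526.  -155.5  156.8] yaw 97.61 zax [-0.    -0.001 -1.   ] F [ 0.7  0.2 -2.1] open 59.8 34.9
q [ 0.58  0.32 -0.49  1.92  0.19  0.94  0.13]
tilt 0.03 bottom centre [ 526.  -155.6   61.4] pivotdist [ 526.  -155.5   84.4] torque [-0.05 -0.07 -0.02]
t 22.18 pos [ 526.  -155.5  156.8] yaw 97.61 zax [-0.    -0.001 -1.   ] F [ 0.7  0.2 -2.1] open 59.8 34.9
q [ 0.58  0.32 -0.49  1.92  0.19  0.94  0.13]
to target, tool units [ 0.04  0.   -0.69]
```

Free: only the 2 N container weight remains on the wrist. I'll raise it to about 2 cm above the tray top and check.

>>> jog_arm(
  increments=[
    [[0,0,-0.2],[0,0,0],55],
    [[0,0,-0.2],[0,0,0],55],
    [[0,0,-0.2],[0,0,0],55],
    [[0,0,-0.05],[0,0,0],55],
    [[0,0,0],[0,0,0],55],
    [[0,0,0],[0,0,0],55],
    [[0,0,0],[0,0,0],55],
    [[0,0,0],[0,0,0],55],
  ],
)

```text
time_s: 23.18
tool_pos: [527.2, -154.8, 172.9]
tool_rot: [-0.0, 0.658, 0.753, 0.0]
force: [0.4, 1.0, -2.8]
opening: 59.4
grip_force: 34.9
```

```bash
python3 -c "
from h import *;from workcell import bot;import cv2
st(bot)
d=bot.snapshot('wrist')['color'][:,:,::-1];e=bot.snapshot('scene')['color'][110:230,180:340,::-1]
cv2.imwrite('pics/m2.png',cv2.hconcat([cv2.resize(d,(400,300)),cv2.resize(e,(400,300),interpolation=cv2.INTER_CUBIC)]))"
```

```text
t 23.18 pos [ 527.2 -154.8  172.9] yaw 97.68 zax [-0.  0. -1.] F [ 0.4  1.  -2.8] open 59.4 34.9
q [ 0.58  0.3  -0.49  1.91  0.17  0.97  0.14]
tilt 0.01 bottom centre [ 527.2 -154.8   77.5] pivotdist [ 527.2 -154.8  100.5] torque [-0.03 -0.11 -0.01]
```

View pics/m2.png

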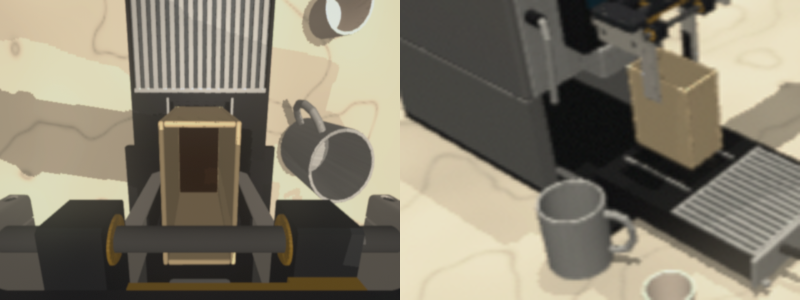

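The container is level, held near its rim, and straight above the seat. The grille edge sits at the same place relative to the tool as before rocking (v≈120), so the tray is still at its stop. The jug and cup haven't moved. Handing in.

```bash
python3 -c "
from workcell import bot
print(bot.close_job())"
```

```text
the job is handed in; nothing more can be done
None
```

I pulled the tray out to its stop, rocked the container free about 8° each way, and handed the job in at about 23 s with the container held level and still, its bottom about 2 cm above the tray and straight over its seat. The hand-in returned no verdict; pan lift was not measured directly, but the tray looked flat on its runners and forces at the checks between swings showed no upward pull on it.

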